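Weigh the sugar tin on the hand scale and stand it in its ring

TASK

Weigh the white enamel tin with the sprung hand scale fixed to its lid: lift it slowly by the scale's black grip until the tin hangs clear of the table, never more than two and a half centimetres up, and hold it hanging still for two seconds so that the scale can be read. Then carry it to the steel ring that it fits (the wider of the two), lower it gently until it stands flat on the table inside the ring, and let the spring go fully slack before letting go. Do not press the tin down hard, and leave the jar, the mug and the two bamboo tubes where they stand.

Things in the scene. Friction and masses are not known exactly. Their poses are not given: they have to be found in the camera images.
- tin: Loose round white enamel tin with a lid, 84 mm across (the lid's rim 87) and 75 mm high, lower edge bevelled about 3 mm. Its weight is not known: 330 to 870 g. Origin: centre of its underside (z = 0 when it stands on the table); z up. A tubular spring scale stands upright on its lid.
- tin_center (a point): Centre of the tin, 37.5 mm above its underside; x, y, z axes as the tin's.
- scale_grip (a point): Centre of the scale's black cross-grip, a bar 18 mm thick (tin's x) by 56 mm long (tin's y) by 30 mm high (z), 180 mm above the tin's underside when the scale is slack. Below it a neck 12 mm across, then, from 32 mm below the grip's centre, the steel barrel. Grip and barrel move as one, 90 g, straight up on a rod fixed to the lid. Axes as the tin's.
- scale_barrel (a point): Centre of the scale's steel barrel, 32 mm across, 66 mm long, 115 mm above the tin's underside when slack. It slides up on the lid's rod against a spring: 0.75 N starts it, then 0.75 N more per 10 mm, up to 120 mm; slack, it sits on a stop. So the scale stretches 33 to 105 mm, according to the weight, before the tin leaves the table.
- seat_ring: Fixed dark steel ring lying flat on the table, open in the middle down to the table: outside 112 mm, hole about 87.6 mm (under 2 mm of play each side of the tin), 12 mm high. Origin: its centre at table height. The tin belongs here.
- small_ring: Fixed dark steel ring like the other but smaller: outside 94 mm, hole 64 mm, 12 mm high; the tin does not fit. It may lie in either of the two places. Origin: its centre at table height.
- table: The aluminium table; its top is at z = 0.
- tube_a: Bystander: loose upright bamboo tube, 36 mm across, 85 mm high; origin at the centre of its underside.
- tube_b: Bystander: a second tube like tube_a.
- jar: Bystander: loose amber glass jar, 60 mm across, 85 mm high; origin at the centre of its underside.
- mug: Bystander: loose white mug, 68 mm across, 75 mm high; origin at the centre of its underside.
Things that resemble listed ones, but are neither listed nor needed, are in the scene too. What is meant by the tin is not purple, and is the larger of those in its own colour.

How it is judged:
On the way, in this order (a step that is already met when the one before it is completed fails the run):
1. the tin hangs still on the stretched scale, clear of the table and away from the ring, for 1.5 s (height (world z) of tin above 0.002 m and contact force between tin and table below 0.1 N and contact force between tin and seat_ring below 0.1 N and contact force between tin and small_ring below 0.1 N and z of scale_grip in the frame of tin_center above 0.1625 m and linear speed of tin below 0.03 m/s), for 1.5 s.
2. the tin, still hanging on the stretched scale, comes down inside the ring (horizontal distance between tin and seat_ring below 0.008 m and height (world z) of tin below 0.018 m and z of scale_grip in the frame of tin_center above 0.1525 m), for 0.05 s.
At the end, for the whole second after the job is handed in: The tin stands flat on the table inside the wider ring (centre within 4 mm of the ring's, underside within 3 mm of the table, tilt under 0.05 rad), at rest, the scale slack (within 5 mm) and released (horizontal distance between tin and seat_ring below 0.004 m and height (world z) of tin below 0.003 m and angle between tin's own z axis and vertical below 0.05 rad and z of scale_grip in the frame of tin_center below 0.1475 m and linear speed of tin below 0.02 m/s and contact force between tin and the fingers below 0.05 N); the robot touches nothing.
It fails at once if the tin is raised more than 30 mm above the table (height (world z) of tin above 0.03 m).
It fails at once if the tin is pressed or dropped on the table or a ring with more than 28 N, its own weight included (contact force between tin and table above 28 N or contact force between tin and seat_ring above 28 N or contact force between tin and small_ring above 28 N).
It fails at once if the scale is let go while its spring is stretched by more than 12 mm (z of scale_grip in the frame of tin_center above 0.1545 m and contact force between tin and the fingers below 0.05 N).
It fails at once if a bystander is moved more than 20 mm (distance of any of tube_a, tube_b, jar, mug from where it was at the start of the episode above 0.02 m).
It also fails if it takes over 72 s, if anything falls off the work surface, if the arm or the gripper's body presses on something with over 40 N, if the wrist force passes 120 N, or if a joint passes its speed limit or range.

ROBOT

A 6-joint arm with a two-finger parallel gripper is mounted at the origin on the work surface. World frame = base frame: x ahead of the robot, y to its left, z up, the work surface at z = 0. Lengths are in m, angles in rad, forces in N, time in s.
With the tool pointing down it reaches from about 0.35 to 0.975 m from the base axis. Payload 4.9 kg.
Tool frame: the origin (TCP) lies at the very end of the fingers, on their centre line; the grasp point (between the pads) lies 19 mm behind it; x points along the fingers, y is the direction in which the jaws open and shut, and the axes are right-handed (so a half turn about x gives the same grasp; the last joint's range is limited). The gripper opens to 85 mm and grips with 20 to 120 N. Pads are 22 mm wide; open, the fingers measure 114 mm over their backs; the gripper's body (76 mm by 85 mm) begins 54 mm behind the grasp point. The pads swing forward as they close: fully open they stand 13 mm farther back than shut.
Start: joints at [-1.417, 0.053, 1.613, -0, 1.476, -0.119], TCP at [0.168, -0.602, 0.231] pointing down, gripper open.
Joint ranges: [-3.01, 3.01], [-1.01, 2.22], [0.06, 2.58], [-1.02, 4.17], [0.09, 2.62], [-3.14, 3.14]. Speed limits (rad/s): [2.57, 2.57, 3.14, 3.14, 3.14, 3.14].

INTERFACE

Orientations are given as a rotation vector (axis times angle).
In Python, from station import ctrl, get_image, calibration, finish_job, search_frame, cut_out, mark_of gives the robot as it stands. The module is installed in compiled form; this text tells all that it offers.
- The arm moves only by the tool arm_command, never from a script. Its argument "plan" is a list that holds one entry, the list of rows, each a list of 7 numbers: the shift along the tool's x, y, z in m, then the turn, a rotation vector about the tool's x, y, z in degrees, then the finger opening in m, from 0 to 0.0854. A call has 1 to 20 rows; each row shifts and turns the pose as measured when the row begins, along the tool's axes as they then stand; what a row does not reach is not made up. A row lasts 1/12 s, in which the tool goes at most 41.7 mm and 7.16 degrees, less where a joint would pass 70% of its speed; a pose out of reach is approached as far as the arm can. A call with a gripper value outside its range is refused whole. The fingers move at their own pace and stop on an object; "squeeze" is the grip in N (left out, the last holds). Time passes only in rows, so rows that do not move let the fingers close. It gives the time, the measured TCP pose, the force and the opening at its end, in the units of the state.
- ctrl.get_obs(): the state, without advancing time (a new reading comes with each control period).
- get_image(name): name is "side" or "top"; returns the picture (420x560x3 uint8, red, green, blue); there is no depth.
- calibration(name): a dict with "fx", "fy", "cx", "cy" (pixels), "cam_to_world" (4x4, takes a point from camera to world coordinates). Camera axes: x right, y down, z forward; pixel columns grow to the right and rows downward; lengths in m; the calibration is good to about 2 mm. A picture is of the moment at which its call begins. calibration takes no time and is no camera call.
- finish_job(): hands the job in, once; it reports no verdict.
Trained networks look in the newest picture that a camera, given by its name, has taken for a name from the list of things; names that differ only in an ending like _2 or _b are one class to them, and where a whole thing is asked for, a point or a joint stands for the part that bears it (a point fixed in the world has none). Each returns a list of dicts, best first, with "conf" (0 to 1); they miss things now and then, are a little off and sometimes report something else, mostly with a low value. They report only what shows in the picture. A call takes as long as a camera call. They do not tell look-alikes from the thing itself.
- search_frame(camera, thing): "at" ([x, y, z] in m, in the coordinates of the camera as it stood for that picture, good to about 4 mm: the middle of the surface that is visible of it).
- cut_out(camera, thing): "mask" (420x560 bool, what is visible of it).
- mark_of(camera, thing): "at" ([x, y, z] in m, in the coordinates of the camera as it stood for that picture, good to about 4 mm: a listed point, or the origin of a listed thing).
The state is a dict: "t": time; "q": joint angles; "dq": joint speeds; "effort": joint torques, N m; "tool_pos": TCP position; "tool_rot": TCP orientation; "contact_force": force on the tool from outside, world axes, zero at the start; "wrist_torque": the same for the moment, N m; "opening": finger opening in m.
Only numpy, scipy, OpenCV 4.12 (cv2) and the standard library are available. Lean on these libraries where they do the work, as an engineer would, in place of code of your own. Each camera call takes 0.05 s, during which the arm holds its last target. There are 200 camera calls.

## Working session

There is one attempt and no reset: what is moved stays moved. The work goes in short steps, Python scripts to look and compute and a tool call to move; the robot and the scene stay as the last step left them, time stands still between calls to the robot, and variables do not carry over. Pictures are saved under pics/ and viewed, about 8 in all and at most 12, crops included, and the job is handed in when it is done.

Besides the shell and the picture viewer there is one more tool, called after "Emit:" as name(argument=value, ...) on one line, values as JSON. arm_command: Moves the arm, as the interface text tells. Its arguments: {"type":"object","properties":{"plan":{"type":"array","items":{"type":"array","items":{"type":"array","items":{"type":"number"}}}},"squeeze":{"type":"number"}},"required":["plan"]}

```bash
mkdir -p pics; cat > h.py <<'E'
import numpy as np, cv2
from station import *
np.set_printoptions(precision=4,suppress=True)
def w(cam,p):
    T=np.array(calibration(cam)["cam_to_world"]);return T[:3,:3]@np.array(p)+T[:3,3]
def proj(cam,P):
    c=calibration(cam);T=np.linalg.inv(np.array(c["cam_to_world"]));q=T[:3,:3]@np.array(P)+T[:3,3]
    return np.array([c["fx"]*q[0]/q[2]+c["cx"],c["fy"]*q[1]/q[2]+c["cy"]])
def ray(cam,u,v,z):
    c=calibration(cam);T=np.array(c["cam_to_world"]);d=T[:3,:3]@np.array([(u-c["cx"])/c["fx"],(v-c["cy"])/c["fy"],1]);o=T[:3,3]
    return o+d*(z-o[2])/d[2]
E
python3 - <<'E'
from h import *
a=get_image("side");b=get_image("top")
cv2.imwrite("pics/s0.png",a[:,:,::-1]);cv2.imwrite("pics/t0.png",b[:,:,::-1])
for cam in("side","top"):
    print(cam,np.array(calibration(cam)["cam_to_world"])[:3,3])
    for n in["tin","scale_grip","seat_ring","small_ring","tube_a","jar","mug"]:
        print(n,[(round(d["conf"],2),w(cam,d["at"]),proj(cam,w(cam,d["at"])).round()) for d in mark_of(cam,n)])
print(ctrl.get_obs())
E
```

```text
side [0.4218 0.7582 0.7528]
tin [(0.86, array([ 0.523 ,  0.1953, -0.0035]), array([268., 322.])), (0.71, array([ 0.3611,  0.0482, -0.0015]), array([352., 276.])), (0.67, array([0.5795, 0.3292, 0.0028]), array([223., 376.])), (0.42, array([0.673 , 0.2213, 0.0009]), array([191., 321.])), (0.23, array([ 0.4471, -0.    , -0.    ]), array([315., 256.]))]
scale_grip [(0.85, array([0.5244, 0.1987, 0.1827]), array([266., 256.])), (0.81, array([0.3631, 0.0458, 0.1208]), array([358., 234.])), (0.8, array([0.5782, 0.3331, 0.1365]), array([218., 333.]))]
seat_ring [(0.62, array([ 0.4202, -0.2347,  0.0038]), array([334., 194.]))]
small_ring [(0.73, array([ 0.6221, -0.0525,  0.0027]), array([245., 231.]))]
tube_a [(0.97, array([ 0.6241, -0.2839,  0.0027]), array([262., 176.])), (0.86, array([0.4522, 0.3132, 0.0033]), array([296., 379.])), (0.2, array([ 0.4194, -0.24  ,  0.0017]), array([334., 194.]))]
jar [(0.78, array([ 0.6962,  0.0632, -0.0023]), array([202., 263.]))]
mug [(0.6, array([ 0.6756,  0.2231, -0.0043]), array([189., 323.]))]
top [0.4571 0.0164 1.326 ]
tin [(0.88, array([0.5289, 0.1943
[... 667 characters left out ...]
99, 0.0005, 0.0001]), array([292., 242.])), (0.57, array([ 0.6981,  0.0649, -0.0011]), array([270., 149.])), (0.43, array([0.4567, 0.3175, 0.0011]), array([173., 237.]))]
mug [(0.77, array([ 0.6768,  0.2193, -0.0006]), array([212., 155.]))]
{'t': 0.8, 'q': array([-1.417 ,  0.0527,  1.6129,  0.    ,  1.476 , -0.119 ]), 'dq': array([ 0.0002,  0.0005,  0.0013, -0.0015,  0.0005, -0.0002]), 'effort': array([  0.0013, -39.364 , -37.0437,   0.0001,   0.0004,  -0.    ]), 'tool_pos': array([ 0.1684, -0.6019,  0.2313]), 'tool_rot': array([ 2.0755,  0.2848, -2.0755]), 'contact_force': array([-0.1677, -0.395 , -0.8056]), 'wrist_torque': array([-0.0048,  0.0402,  0.0224]), 'opening': 0.08593791654384403}
```

View pics/s0.png

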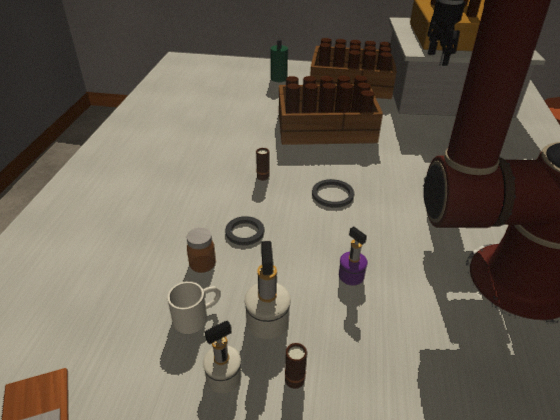

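View pics/t0.png

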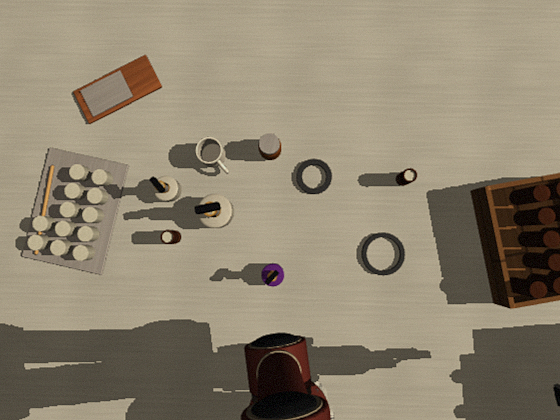

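The side and top views agree. The larger white tin is at about (0.526, 0.195), top px (216,211), with its black bar lying roughly along world y. The wider ring is at top px (382,254), about (0.422, -0.237), and the smaller ring is at (314,176). The purple tin and the smaller white tin are decoys.

```bash
python3 - <<'E'
from h import *
from scipy.spatial.transform import Rotation as R
b=get_image("top");print(b.dtype)
def near(n,uv):
    best=None
    for d in cut_out("top",n):
        m=d["mask"];ys,xs=np.nonzero(m)
        e=np.hypot(xs.mean()-uv[0],ys.mean()-uv[1])
        if e<25 and (best is None or e<best[0]): best=(e,m)
    return None if best is None else best[1].astype(np.uint8)
for n,uv,z in[("seat_ring",(382,254),.012),("small_ring",(314,176),.012)]:
    m=near(n,uv)
    if m is None: print(n,"none");continue
    c=max(cv2.findContours(m,0,2)[0],key=len);e=cv2.fitEllipse(c)
    p=ray("top",*e[0],z);r=ray("top",e[0][0]+np.mean(e[1])/2,e[0][1],z)
    print(n,e,p,"outer diam",2*np.linalg.norm(r-p))
# grip: dark pixels in crop
y0,x0=195,185
cr=b[y0:228,x0:240];cv2.imwrite("pics/c1.png",cv2.resize(cr[:,:,::-1],None,fx=12,fy=12,interpolation=cv2.INTER_CUBIC))
m=np.zeros(b.shape[:2],np.uint8);m[y0:228,x0:240]=(cr.max(2)<50)
n,l,s,c=cv2.connectedComponentsWithStats(m);k=1+np.argmax(s[1:,4]);ys,xs=np.nonzero(l==k)
r=cv2.minAreaRect(np.c_[xs,ys].astype(np.float32));print(r)
bx=np.array([ray("top",*q,.19) for q in cv2.boxPoints(r)]);print(bx,bx.mean(0))
o=ctrl.get_obs();print(R.from_rotvec(o["tool_rot"]).as_matrix())
E
```

```text
uint8
seat_ring ((382.3393249511719, 252.9667510986328), (40.837310791015625, 42.10052490234375), 118.99006652832031) [ 0.4267 -0.2349  0.012 ] outer diam 0.10770216904436514
small_ring ((313.6441955566406, 175.78494262695312), (33.73887252807617, 34.8336181640625), 88.48458099365234) [ 0.6256 -0.0524  0.012 ] outer diam 0.090326411295217
((206.96800231933594, 207.82400512695312), (8.407615661621094, 25.043964385986328), 79.69515228271484)
[[0.5281 0.2286 0.19  ]
 [0.5395 0.1725 0.19  ]
 [0.5207 0.1686 0.19  ]
 [0.5093 0.2245 0.19  ]] [0.5244 0.1986 0.19  ]
[[-0.      0.2694 -0.963 ]
 [-0.     -0.963  -0.2694]
 [-1.      0.      0.    ]]
```

View pics/c1.png

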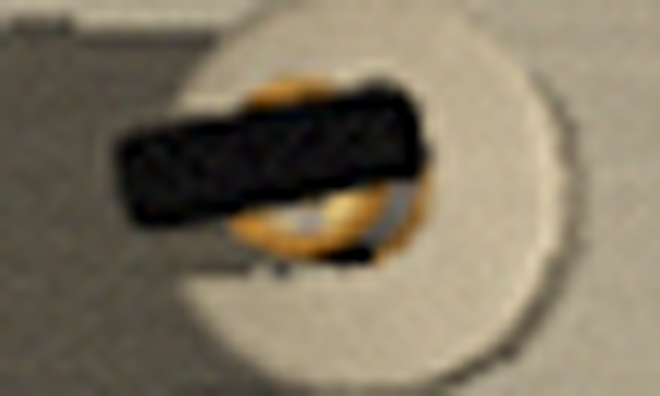

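The diameters confirm the wide ring at about (0.425, -0.236). The bar centre is at (0.524, 0.198), with its long axis about 11.5° off y. The crop shows the bar running from px (120,180) to (420,130). Next I approach at a raised height.

Emit:
arm_command(plan=[[[-0.004,-0.0305,-0.0252,0,0,0,0.0854],[-0.004,-0.0305,-0.0252,0,0,0,0.0854],[-0.004,-0.0305,-0.0252,0,0,0,0.0854],[-0.004,-0.0305,-0.0252,0,0,0,0.0854],[-0.004,-0.0305,-0.0252,0,0,0,0.0854],[-0.004,-0.0305,-0.0252,0,0,0,0.0854],[-0.004,-0.0305,-0.0252,0,0,0,0.0854],[-0.004,-0.0305,-0.0252,0,0,0,0.0854],[-0.004,-0.0305,-0.0252,0,0,0,0.0854],[-0.004,-0.0305,-0.0252,0,0,0,0.0854],[-0.004,-0.0305,-0.0252,0,0,0,0.0854],[-0.004,-0.0305,-0.0252,0,0,0,0.0854],[-0.004,-0.0305,-0.0252,0,0,0,0.0854],[-0.004,-0.0305,-0.0252,0,0,0,0.0854],[-0.004,-0.0305,-0.0252,0,0,0,0.0854],[-0.004,-0.0305,-0.0252,0,0,0,0.0854],[-0.004,-0.0305,-0.0252,0,0,0,0.0854],[-0.004,-0.0305,-0.0252,0,0,0,0.0854],[-0.004,-0.0305,-0.0252,0,0,0,0.0854],[-0.004,-0.0305,-0.0252,0,0,0,0.0854]]], squeeze=80)

```text
t: 2.62
tool_pos: [0.5002, 0.1471, 0.3168]
tool_rot: [2.097, 0.266, -2.067]
contact_force: [0.6, -0.6, 0.3]
opening: 0.0857
```

Emit:
arm_command(plan=[[[0,0,0,-7,0,0,0.0854],[0,0,0,-7,0,0,0.0854],[0,0,0,-7,0,0,0.0854],[0,0,0,-7,0,0,0.0854],[0,0,0,-7,0,0,0.0854],[0,0,0,-7,0,0,0.0854],[0,0,0,-7,0,0,0.0854],[0,0,0,-7,0,0,0.0854],[0,0,0,-7,0,0,0.0854],[0,0,0,-7,0,0,0.0854],[0,0,0,-7,0,0,0.0854],[0,0,0,-7,0,0,0.0854],[0,0,0,0,0,0,0.0854]]])

```text
t: 3.7
tool_pos: [0.5018, 0.1576, 0.3175]
tool_rot: [1.072, 1.282, -1.055]
contact_force: [-0.2, -0.1, -0.3]
opening: 0.0853
```

```bash
cat >> h.py <<'E'
from scipy.spatial.transform import Rotation as R
def togo(P,yaw=None):
    o=ctrl.get_obs();M=R.from_rotvec(o["tool_rot"]).as_matrix()
    print("t",o["t"],"pos",o["tool_pos"],"jaw yaw",np.degrees(np.arctan2(M[1,1],M[0,1])),"down",M[:,0],"F",o["contact_force"],"open",o["opening"],"q",o["q"])
    print("tool shift to target",M.T@(np.array(P)-o["tool_pos"]))
E
python3 -c "
from h import *
togo([.524,.198,.23])"
```

```text
t 3.7 pos [0.5018 0.1576 0.3175] jaw yaw 11.07038667691483 down [ 0.0156  0.0006 -0.9999] F [-0.1845 -0.0889 -0.2698] open 0.08533184533913947 q [ 0.1638 -0.2327  1.7387 -0.002   1.6201 -0.0295]
tool shift to target [ 0.0878  0.0282 -0.0356]
```

Emit:
arm_command(plan=[[[0,0.014,-0.018,0,0.2,-0.9,0.0854],[0,0.014,-0.018,0,0,0,0.0854],[0.02,0,0,0,0,0,0.0854],[0.02,0,0,0,0,0,0.0854],[0.02,0,0,0,0,0,0.0854],[0.02,0,0,0,0,0,0.0854],[0.01,0,0,0,0,0,0.0854],[0,0,0,0,0,0,0.0854],[0,0,0,0,0,0,0.0854]]])

```text
t: 4.45
tool_pos: [0.5248, 0.2006, 0.2272]
tool_rot: [1.089, 1.281, -1.082]
contact_force: [0.4, -0.1, -0.6]
opening: 0.0856
```

```bash
python3 - <<'E'
from h import *
togo([.524,.198,.161])
a=get_image("side");b=get_image("top")
c=cv2.resize(a[170:340,190:340],None,fx=3,fy=3,interpolation=cv2.INTER_CUBIC);d=cv2.resize(b[160:260,160:260],None,fx=3.3,fy=5.1)
cv2.imwrite("pics/c2.png",np.hstack([c,d])[:,:,::-1])
E
```

```text
t 4.45 pos [0.5248 0.2006 0.2272] jaw yaw 9.52636399607432 down [ 0.0047  0.0021 -1.    ] F [ 0.3917 -0.1186 -0.6342] open 0.08561436387882265 q [ 0.2322 -0.0986  1.7686  0.0009  1.4665  0.0658]
tool shift to target [ 0.0661 -0.0015  0.0025]
```

View pics/c2.png

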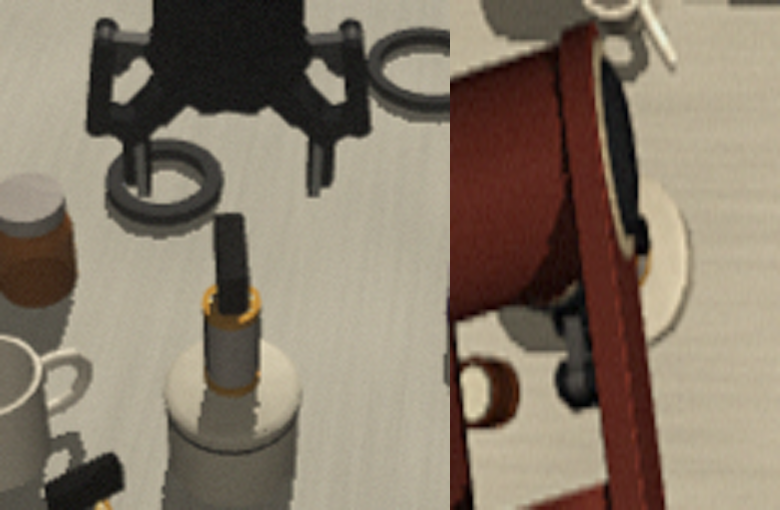

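The side crop shows the open fingers straddling the bar, whose top is at px (230,215). I descend and grip.

Emit:
arm_command(plan=[[[0.02,-0.0015,0.0025,-2,0,0,0.0854],[0.02,0,0,0,0,0,0.0854],[0.015,0,0,0,0,0,0.0854],[0.008,0,0,0,0,0,0.0854],[0,0,0,0,0,0,0.0854],[0,0,0,0,0,0,0.0854]]])

```text
t: 5.05
tool_pos: [0.531, 0.1993, 0.1745]
tool_rot: [1.075, 1.282, -1.041]
contact_force: [0.2, -0.2, 0.3]
opening: 0.0853
```

```bash
python3 -c "
from h import *
togo([.524,.198,.161])"
```

```text
t 5.05 pos [0.531  0.1993 0.1745] jaw yaw 11.473489788712165 down [ 0.0245  0.0067 -0.9997] F [ 0.2238 -0.171   0.2676] open 0.08526372281836284 q [ 0.2273 -0.0599  1.8217  0.001   1.3544  0.0268]
tool shift to target [ 0.0133 -0.0074 -0.0001]
```

Emit:
arm_command(plan=[[[0.005,-0.0075,0,0,-0.1,-1.4,0.0854],[0.007,0,0,0,0,0,0.0854],[0.002,0,0,0,0,0,0.0854],[0,0,0,0,0,0,0.0854]]])

```text
t: 5.38
tool_pos: [0.5254, 0.1982, 0.1637]
tool_rot: [1.064, 1.293, -1.057]
contact_force: [0.4, -0.9, 0.1]
opening: 0.0853
```

```bash
python3 -c "
from h import *
togo([.524,.198,.161])"
```

```text
t 5.3833 pos [0.5254 0.1982 0.1637] jaw yaw 11.44949819373459 down [ 0.0053  0.001  -1.    ] F [ 0.4044 -0.9012  0.057 ] open 0.08526595361124006 q [ 0.2283 -0.0504  1.831  -0.0002  1.3556  0.0285]
tool shift to target [ 0.0027 -0.0014 -0.0001]
```

Emit:
arm_command(plan=[[[0.003,-0.001,0,0,0,-0.3,0.0854],[0,0,0,0,0,0,0.05],[0,0,0,0,0,0,0.035],[0,0,0,0,0,0,0.028],[0,0,0,0,0,0,0.022],[0,0,0,0,0,0,0.016],[0,0,0,0,0,0,0.01],[0,0,0,0,0,0,0.005],[0,0,0,0,0,0,0],[0,0,0,0,0,0,0],[0,0,0,0,0,0,0]]], squeeze=80)

```text
t: 6.3
tool_pos: [0.5248, 0.1982, 0.1614]
tool_rot: [1.062, 1.297, -1.06]
contact_force: [-0.2, -0.2, 0.1]
opening: 0.0169
```

```bash
python3 -c "
from h import *
togo([.524,.198,.161])"
```

```text
t 6.3 pos [0.5248 0.1982 0.1614] jaw yaw 11.440559743342735 down [ 0.0009  0.0004 -1.    ] F [-0.2494 -0.2053  0.0953] open 0.01693333022480286 q [ 0.2284 -0.0467  1.8314  0.0002  1.3559  0.0287]
tool shift to target [ 0.0004 -0.0008  0.0001]
```

Emit:
arm_command(plan=[[[-0.003,0,0,0,0,0,0],[-0.003,0,0,0,0,0,0],[-0.003,0,0,0,0,0,0],[-0.003,0,0,0,0,0,0],[-0.003,0,0,0,0,0,0],[-0.003,0,0,0,0,0,0],[-0.003,0,0,0,0,0,0],[-0.003,0,0,0,0,0,0],[-0.003,0,0,0,0,0,0],[-0.003,0,0,0,0,0,0],[0,0,0,0,0,0,0],[0,0,0,0,0,0,0],[0,0,0,0,0,0,0]]])

```text
t: 7.38
tool_pos: [0.5233, 0.1978, 0.1914]
tool_rot: [1.059, 1.299, -1.063]
contact_force: [-0.9, 0.7, -4.7]
opening: 0.0171
```

```bash
cat >> h.py <<'E'
def look(name):
    """10 camera calls on the side view: mean force and tin / grip marks near the gripper"""
    F=[];Ts=[];G=[];o=ctrl.get_obs()
    for i in range(4):
        a=get_image("side");F.append(ctrl.get_obs()["contact_force"])
    near=lambda n:[w("side",d["at"]) for d in mark_of("side",n) if np.linalg.norm(w("side",d["at"])[:2]-o["tool_pos"][:2])<.05][:1]
    print("F",np.mean(F,0),"tin",near("tin"),"grip",near("scale_grip"),"barrel",near("scale_barrel"))
    o=ctrl.get_obs();F.append(o["contact_force"])
    cv2.imwrite("pics/%s.png"%name,a[:,:,::-1]);return a
E
python3 -c "
from h import *
look('l1');togo([.525,.198,.2614])"
```

```text
F [ 0.3638  0.297  -4.2703] tin [array([ 0.5191,  0.1961, -0.0042])] grip [array([0.5212, 0.1964, 0.2092])] barrel [array([0.523 , 0.1992, 0.14  ])]
t 7.7333 pos [0.5232 0.1978 0.1914] jaw yaw 11.451019506083682 down [-0.0031 -0.0007 -1.    ] F [ 0.1847  0.2566 -4.7433] open 0.017016353929082694 q [ 0.2284 -0.0735  1.8055 -0.      1.4127  0.0285]
tool shift to target [-0.07    0.0015  0.0002]
```

Emit:
arm_command(plan=[[[-0.003,0.0015,0,0,0,0.2,0],[-0.003,0,0,0,0,0,0],[-0.003,0,0,0,0,0,0],[-0.003,0,0,0,0,0,0],[0,0,0,0,0,0,0],[0,0,0,0,0,0,0],[0,0,0,0,0,0,0]]])

```text
t: 8.32
tool_pos: [0.5241, 0.198, 0.204]
tool_rot: [1.06, 1.298, -1.062]
contact_force: [-0.1, -0.1, -4.5]
opening: 0.0167
```

```bash
cat >> h.py <<'E'
def lift(a,ref="l1"):
    """pixel shift of the tin against the reference picture, small windows on the lid edge and the tin's side"""
    r=cv2.imread("pics/%s.png"%ref,0);g=cv2.cvtColor(a,cv2.COLOR_RGB2GRAY)
    M=np.eye(2,3,dtype=np.float32);x0,x1,y0,y1=244,294,280,325
    up=lambda i,x0,x1,y0,y1:cv2.resize(i[y0:y1,x0:x1],None,fx=4,fy=4,interpolation=cv2.INTER_CUBIC)
    s=cv2.matchTemplate(up(g,x0-16,x1+16,y0-24,y1+10),up(r,x0,x1,y0,y1),cv2.TM_CCOEFF_NORMED)
    _,v,_,p=cv2.minMaxLoc(s);px=(p[0]/4-16,p[1]/4-24)
    b=proj("side",[.526,.195,.06]);k=(proj("side",[.526,.195,.07])-b)/10
    print("tin shift px",px,"score",v,"px per mm up",k,"-> lift mm",px[1]/k[1])
E
python3 -c "
from h import *
lift(look('l2'));togo([.525,.198,.2614])"
```

```text
F [ 0.3015 -0.115  -4.48  ] tin [array([ 0.5191,  0.1938, -0.0008])] grip [array([0.5209, 0.1969, 0.2217])] barrel [array([0.5235, 0.1997, 0.1523])]
tin shift px (-0.25, -1.0) score 0.9112491607666016 px per mm up [-0.0035 -0.3443] -> lift mm 2.9044419115674134
t 8.6667 pos [0.5239 0.1979 0.2036] jaw yaw 11.450613033824222 down [-0.0023 -0.0006 -1.    ] F [ 0.2678  0.0451 -4.5315] open 0.016953081100834162 q [ 0.2284 -0.0816  1.7924 -0.0001  1.4332  0.0285]
tool shift to target [-0.0578  0.0009  0.0002]
```

Emit:
arm_command(plan=[[[-0.002,0.001,0,0,0,0.1,0],[-0.002,0,0,0,0,0,0],[-0.002,0,0,0,0,0,0],[0,0,0,0,0,0,0],[0,0,0,0,0,0,0],[0,0,0,0,0,0,0]]])

```text
t: 9.17
tool_pos: [0.5251, 0.1982, 0.2104]
tool_rot: [1.06, 1.297, -1.061]
contact_force: [0.5, 0.3, -4.8]
opening: 0.0171
```

```bash
sed -i 's/x0,x1,y0,y1=244,294,280,325/x0,x1,y0,y1=240,296,302,332/' h.py; python3 -c "
from h import *
a=look('l3');lift(a);lift(cv2.imread('pics/l2.png')[:,:,::-1].copy());togo([.525,.198,.2614])
r=cv2.imread('pics/l1.png')
f=lambda i:cv2.resize(i[270:345,225:310],None,fx=4.7,fy=4.7,interpolation=cv2.INTER_CUBIC)
cv2.imwrite('pics/c3.png',np.hstack([f(r),f(a[:,:,::-1])]))"
```

```text
F [ 0.0989  0.2273 -4.8628] tin [array([0.5236, 0.1977, 0.0075])] grip [array([0.5226, 0.198 , 0.2284])] barrel [array([0.527 , 0.2009, 0.1584])]
tin shift px (-1.0, -2.75) score 0.9495874643325806 px per mm up [-0.0035 -0.3443] -> lift mm 7.987215256810387
tin shift px (-0.25, -0.5) score 0.9496468305587769 px per mm up [-0.0035 -0.3443] -> lift mm 1.4522209557837067
t 9.5167 pos [0.525  0.1982 0.2102] jaw yaw 11.45146619423265 down [-0.0007 -0.0003 -1.    ] F [ 0.078  -0.4931 -4.3991] open 0.016819188280491358 q [ 0.2284 -0.0849  1.7844 -0.0002  1.4428  0.0285]
tool shift to target [-0.0512 -0.0001  0.0002]
```

View pics/c3.png

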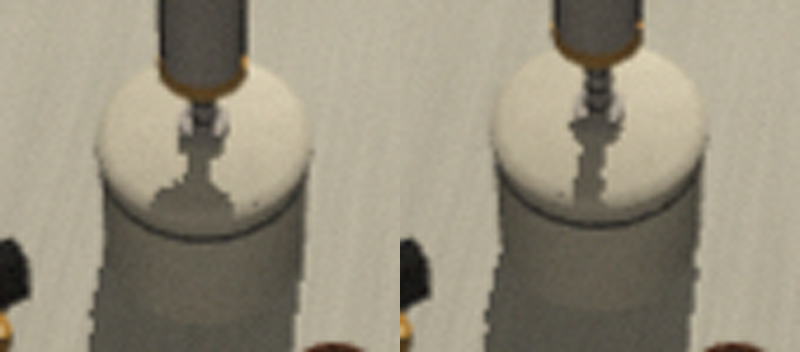

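The crops show the lid edge moving up from px 237 to 223, which is about 8 mm of lift. The force has flattened near 4.8 N, so lift-off was at TCP z of about 0.202. I hold here for the reading.

Emit:
arm_command(plan=[[[0,0,0,0,0,0,0],[0,0,0,0,0,0,0],[0,0,0,0,0,0,0],[0,0,0,0,0,0,0],[0,0,0,0,0,0,0],[0,0,0,0,0,0,0],[0,0,0,0,0,0,0],[0,0,0,0,0,0,0],[0,0,0,0,0,0,0],[0,0,0,0,0,0,0],[0,0,0,0,0,0,0],[0,0,0,0,0,0,0],[0,0,0,0,0,0,0],[0,0,0,0,0,0,0],[0,0,0,0,0,0,0],[0,0,0,0,0,0,0],[0,0,0,0,0,0,0],[0,0,0,0,0,0,0],[0,0,0,0,0,0,0],[0,0,0,0,0,0,0]]])

```text
t: 11.18
tool_pos: [0.5249, 0.1981, 0.2099]
tool_rot: [1.06, 1.298, -1.062]
contact_force: [0.4, 0.5, -4.8]
opening: 0.017
```

Emit:
arm_command(plan=[[[0,0,0,0,0,0,0],[0,0,0,0,0,0,0],[0,0,0,0,0,0,0],[0,0,0,0,0,0,0],[0,0,0,0,0,0,0],[0,0,0,0,0,0,0],[-0.002,0,0,0,0,0,0],[-0.002,0,0,0,0,0,0],[-0.002,0,0,0,0,0,0],[-0.002,0,0,0,0,0,0],[-0.002,0,0,0,0,0,0],[0,0,0,0,0,0,0],[0,0,0,0,0,0,0],[0,0,0,0,0,0,0],[0,0,0,0,0,0,0]]])

```text
t: 12.43
tool_pos: [0.5252, 0.1982, 0.2217]
tool_rot: [1.061, 1.297, -1.061]
contact_force: [-0.1, -0.3, -5.3]
opening: 0.0171
```

```bash
python3 -c "
from h import *
lift(look('l4'));togo([.425,-.236,.2205])"
```

```text
F [-0.0023 -0.2131 -4.4775] tin [array([0.5243, 0.1935, 0.0174])] grip [array([0.5229, 0.1994, 0.2405])] barrel [array([0.5245, 0.1975, 0.1722])]
tin shift px (-1.25, -7.0) score 0.9251232743263245 px per mm up [-0.0035 -0.3443] -> lift mm 20.331093380971893
t 12.7833 pos [0.5252 0.1982 0.2216] jaw yaw 11.454535079930434 down [-0.0001 -0.0002 -1.    ] F [-0.2259 -0.1889 -5.4021] open 0.01722699555740257 q [ 0.2284 -0.0926  1.7723 -0.0002  1.462   0.0285]
tool shift to target [ 0.0012 -0.1844  0.4057]
```

Emit:
arm_command(plan=[[[0,-0.0008,0.0018,0,0,0,0],[0,-0.0017,0.0036,0,0,0,0],[0,-0.0025,0.0055,0,0,0,0],[0,-0.0033,0.0073,0,0,0,0],[0,-0.0033,0.0073,0,0,0,0],[0,-0.0033,0.0073,0,0,0,0],[0,-0.0033,0.0073,0,0,0,0],[0,-0.0033,0.0073,0,0,0,0],[0,-0.0033,0.0073,0,0,0,0],[0,-0.0033,0.0073,0,0,0,0],[0,-0.0025,0.0055,0,0,0,0],[0,-0.0017,0.0036,0,0,0,0],[0,-0.0008,0.0018,0,0,0,0],[0,0,0,0,0,0,0]]])

```text
t: 13.95
tool_pos: [0.5048, 0.1101, 0.2218]
tool_rot: [1.062, 1.295, -1.063]
contact_force: [0.0, 0.7, -4.6]
opening: 0.0172
```

```bash
python3 -c "
from h import *
togo([.425,-.236,.2210])"
```

```text
t 13.95 pos [0.5048 0.1101 0.2218] jaw yaw 11.323933711601265 down [ 0.0002 -0.0012 -1.    ] F [ 0.0268  0.7258 -4.6313] open 0.017233127875303674 q [ 0.0713 -0.2042  1.8719 -0.0012  1.4737 -0.1262]
tool shift to target [ 0.0012 -0.1462  0.3237]
```

Height holds well, so I continue.

Emit:
arm_command(plan=[[[0,-0.0008,0.0018,0,0,0,0],[0,-0.0017,0.0036,0,0,0,0],[0,-0.0025,0.0055,0,0,0,0],[0,-0.0033,0.0073,0,0,0,0],[0,-0.0042,0.0092,0,0,0,0],[0,-0.0042,0.0092,0,0,0,0],[0,-0.0042,0.0092,0,0,0,0],[0,-0.0042,0.0092,0,0,0,0],[0,-0.0042,0.0092,0,0,0,0],[0,-0.0042,0.0092,0,0,0,0],[0,-0.0042,0.0092,0,0,0,0],[0,-0.0042,0.0092,0,0,0,0],[0,-0.0042,0.0092,0,0,0,0],[0,-0.0042,0.0092,0,0,0,0],[0,-0.0042,0.0092,0,0,0,0],[0,-0.0033,0.0073,0,0,0,0],[0,-0.0025,0.0055,0,0,0,0],[0,-0.0017,0.0036,0,0,0,0],[0,-0.0008,0.0018,0,0,0,0],[0,0,0,0,0,0,0]]])

```text
t: 15.62
tool_pos: [0.4663, -0.0537, 0.2221]
tool_rot: [1.062, 1.294, -1.063]
contact_force: [0.4, -0.3, -4.8]
opening: 0.0172
```

```bash
python3 -c "
from h import *
togo([.425,-.236,.2210])"
```

```text
t 15.6167 pos [ 0.4663 -0.0537  0.2221] jaw yaw 11.271711863266894 down [ 0.0009 -0.0015 -1.    ] F [ 0.4346 -0.2865 -4.8302] open 0.0172499782844644 q [-0.2727 -0.3301  1.9736 -0.0012  1.4967 -0.4693]
tool shift to target [ 0.0014 -0.0761  0.1707]
```

Emit:
arm_command(plan=[[[0,-0.0008,0.0018,0,0,0,0],[0,-0.0017,0.0036,0,0,0,0],[0,-0.0025,0.0055,0,0,0,0],[0,-0.0033,0.0073,0,0,0,0],[0.0002,-0.0042,0.0093,0,0,0,0],[0.0002,-0.0042,0.0093,0,0,0,0],[0.0002,-0.0042,0.0093,0,0,0,0],[0.0002,-0.0042,0.0093,0,0,0,0],[0.0002,-0.0042,0.0093,0,0,0,0],[0.0002,-0.0042,0.0093,0,0,0,0],[0,-0.0042,0.0093,0,0,0,0],[0,-0.0042,0.0093,0,0,0,0],[0,-0.0042,0.0093,0,0,0,0],[0,-0.0042,0.0093,0,0,0,0],[0,-0.0042,0.0093,0,0,0,0],[0,-0.0033,0.0073,0,0,0,0],[0,-0.0025,0.0055,0,0,0,0],[0,-0.0017,0.0036,0,0,0,0],[0,-0.0008,0.0018,0,0,0,0],[0,0,0,0,0,0,0]]])

```text
t: 17.28
tool_pos: [0.4279, -0.2186, 0.2208]
tool_rot: [1.062, 1.294, -1.063]
contact_force: [0.3, 0.1, -4.5]
opening: 0.0173
```

```bash
cat > ring.py <<'E'
from h import *
from scipy.optimize import least_squares
# fit outer + inner circle of the ring (z=.012) in the starting pictures
def circ(cam,c,r,z,n=180):
    t=np.linspace(0,2*np.pi,n,endpoint=False);cal=calibration(cam);T=np.linalg.inv(np.array(cal["cam_to_world"]))
    P=np.c_[c[0]+r*np.cos(t),c[1]+r*np.sin(t),np.full(n,z)]@T[:3,:3].T+T[:3,3]
    return np.c_[cal["fx"]*P[:,0]/P[:,2]+cal["cx"],cal["fy"]*P[:,1]/P[:,2]+cal["cy"]].astype(np.float32)
def samp(g,p): return cv2.remap(g,p[None,:,0].copy(),p[None,:,1].copy(),cv2.INTER_LINEAR)[0]
if __name__=="__main__":
    for cam,f in(("top","t0"),("side","s0")):
        g=cv2.GaussianBlur(cv2.imread(f"pics/{f}.png",0),(0,0),.7).astype(np.float32);best=[]
        for x in np.arange(.412,.436,.001):
            for y in np.arange(-.248,-.224,.001):
                # top face dark between radii .0445 and .0555, bright just outside/inside
                s=samp(g,circ(cam,(x,y),.060,.012))-samp(g,circ(cam,(x,y),.0525,.012))
                i=samp(g,circ(cam,(x,y),.0385,.012))-samp(g,circ(cam,(x,y),.0475,.012))
                best.append((np.clip(s,0,60).mean()+np.clip(i,0,60).mean(),x,y))
        best.sort(reverse=True);print(cam,best[0],np.mean(best[:8],0))
E
python3 ring.py; python3 -c "
from h import *
a=look('l5');togo([.425,-.236,.2210])
cv2.imwrite('pics/c4.png',cv2.resize(a[110:220,270:400],None,fx=6,fy=5.4,interpolation=cv2.INTER_CUBIC)[:,:,::-1])"
```

```text
top (np.float32(106.942116), np.float64(0.425), np.float64(-0.23399999999999999)) [106.4987   0.4255  -0.2335]
F [ 0.0194 -0.3393 -4.9228] tin [array([ 0.4248, -0.2199,  0.0199])] grip [array([ 0.4262, -0.2173,  0.2402])] barrel [array([ 0.4292, -0.2193,  0.1703])]
t 17.6333 pos [ 0.4281 -0.2179  0.2208] jaw yaw 11.331124997390551 down [ 0.0009 -0.0014 -1.    ] F [-0.0367  0.2541 -4.3375] open 0.017090441654459314 q [-0.6256 -0.2997  1.9521 -0.0006  1.4877 -0.8233]
tool shift to target [-0.0002 -0.0066  0.0171]Traceback (most recent call last):
  File "ring.py", line 15, in <module>
    s=samp(g,circ(cam,(x,y),.060,.012))-samp(g,circ(cam,(x,y),.0525,.012))
                                               ~~~~^^^^^^^^^^^^^^^^^^^^^^
  File "ring.py", line 5, in circ
    t=np.linspace(0,2*np.pi,n,endpoint=False);cal=calibration(cam);T=np.linalg.inv(np.array(cal["cam_to_world"]))
                                                  ~~~~~~~~~~~^^^^^
ValueError: time passes only in moves, steps and waits
```

View pics/c4.png

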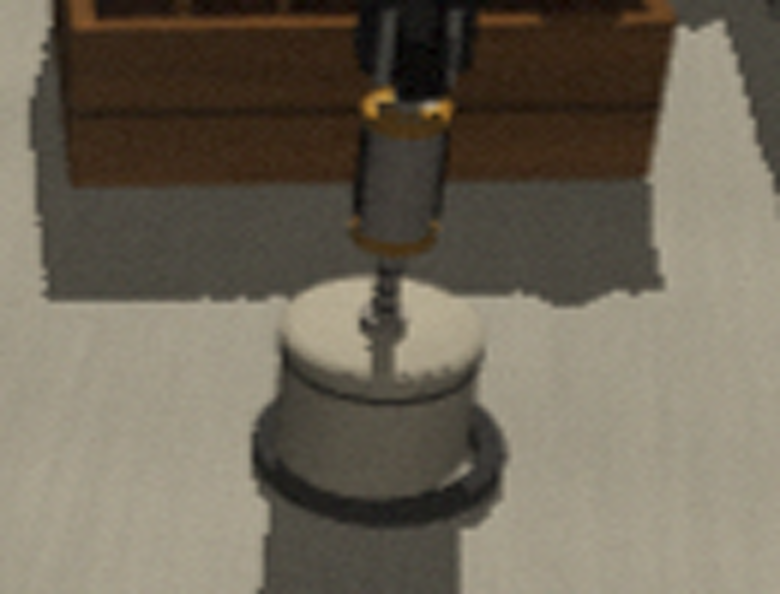

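```bash
cat > ring.py <<'E'
from h import *
C={c:calibration(c) for c in("top","side")}
def circ(cam,c,r,z,n=180,a=0,b=2*np.pi):
    t=np.linspace(a,b,n,endpoint=False);cal=C[cam];T=np.linalg.inv(np.array(cal["cam_to_world"]))
    P=np.c_[c[0]+r*np.cos(t),c[1]+r*np.sin(t),np.full(n,z)]@T[:3,:3].T+T[:3,3]
    return np.c_[cal["fx"]*P[:,0]/P[:,2]+cal["cx"],cal["fy"]*P[:,1]/P[:,2]+cal["cy"]].astype(np.float32)
def samp(g,p): return cv2.remap(g,p[None,:,0].copy(),p[None,:,1].copy(),cv2.INTER_LINEAR)[0]
def load(f): return cv2.GaussianBlur(cv2.imread(f"pics/{f}.png",0),(0,0),.7).astype(np.float32)
def grid(fn,c,h=.012):
    B=sorted([(fn((x,y)),x,y) for x in np.arange(c[0]-h,c[0]+h,.001) for y in np.arange(c[1]-h,c[1]+h,.001)],reverse=True)
    return np.mean(B[:8],0)
def ring(cam,g):
    def fn(c):
        s=samp(g,circ(cam,c,.060,.012))-samp(g,circ(cam,c,.0525,.012))
        i=samp(g,circ(cam,c,.0385,.012))-samp(g,circ(cam,c,.0475,.012))
        return np.clip(s,0,60).mean()+np.clip(i,0,60).mean()
    return grid(fn,(.424,-.236))
def lid(g,c0,lift):   # front (camera-side) half of the rim: white lid above, dark edge below
    z=.073+lift
    def fn(c):
        return np.clip(samp(g,circ("side",c,.040,z,90,0.1,3.04))-samp(g,circ("side",c,.0455,z,90,.1,3.04)),0,80).mean()
    return grid(fn,c0)
if __name__=="__main__":
    print("ring side",ring("side",load("s0")),"top",ring("top",load("t0")))
    print("lid s0",lid(load("s0"),(.526,.195),0),"l1",lid(load("l1"),(.526,.195),0),"l4",lid(load("l4"),(.525,.198),.0195),"l5",lid(load("l5"),(.428,-.218),.0188))
E
python3 ring.py
```

```text
ring side [78.2082  0.4236 -0.227 ] top [106.4987   0.4255  -0.2335]
lid s0 [26.6703  0.524   0.2018] l1 [29.0374  0.5215  0.2005] l4 [34.7443  0.5241  0.1993] l5 [26.8886  0.4279 -0.2195]
```

Emit:
arm_command(plan=[[[0,-0.001,0.002,0,0,0,0],[0,-0.0015,0.0035,0,0,0,0],[0,-0.0015,0.004,0,0,0,0],[0,-0.0015,0.0035,0,0,0,0],[0,-0.0007,0.002,0,0,0,0],[0,0,0,0,0,0,0],[0,0,0,0,0,0,0],[0,0,0,0,0,0,0]]])

```text
t: 18.3
tool_pos: [0.4247, -0.2355, 0.2209]
tool_rot: [1.061, 1.295, -1.062]
contact_force: [0.3, -0.7, -4.7]
opening: 0.017
```

```bash
python3 -c "
from ring import *
a=look('l6');togo([.425,-.234,.2210]);print('lid',lid(load('l6'),(.425,-.234),.0188))
b=get_image('top')
f=lambda i,x,y,s:cv2.resize(i[y-s:y+s,x-s:x+s],(390,390),interpolation=cv2.INTER_CUBIC)
cv2.imwrite('pics/c5.png',np.hstack([f(a,333,175,45),f(b,382,254,32)])[:,:,::-1])"
```

```text
F [ 0.1837  0.2565 -4.158 ] tin [] grip [array([ 0.4241, -0.2351,  0.2382])] barrel [array([ 0.4207, -0.2358,  0.0161])]
t 18.65 pos [ 0.4248 -0.2353  0.2209] jaw yaw 11.379584765177693 down [ 0.001  -0.0016 -1.    ] F [ 0.3491  0.1366 -4.3084] open 0.01698525918081997 q [-0.6589 -0.2859  1.941  -0.0007  1.4848 -0.8574]
tool shift to target [-0.0001  0.0005 -0.0012]
lid [25.8364  0.4242 -0.2376]
```

View pics/c5.png

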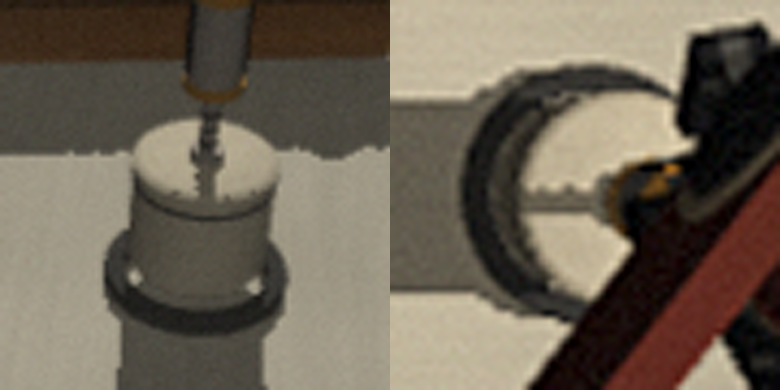

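The side crop shows the tin over the ring with symmetric gaps, left at px (135,275) and right at (252,285). I start lowering.

Emit:
arm_command(plan=[[[0.001,0.0005,-0.001,0,0,0,0],[0.002,0,0,0,0,0,0],[0.002,0,0,0,0,0,0],[0.002,0,0,0,0,0,0],[0.002,0,0,0,0,0,0],[0.002,0,0,0,0,0,0],[0.002,0,0,0,0,0,0],[0,0,0,0,0,0,0],[0,0,0,0,0,0,0],[0,0,0,0,0,0,0]]])

```text
t: 19.53
tool_pos: [0.4251, -0.2342, 0.2064]
tool_rot: [1.06, 1.294, -1.062]
contact_force: [0.5, 0.4, -4.8]
opening: 0.0171
```

```bash
cat >> ring.py <<'E'
def rise(f,ref="l6",x0=306,x1=356,y0=175,y1=190):
    r,g=[cv2.imread(f"pics/{k}.png",0) for k in(ref,f)]
    up=lambda i,x0,x1,y0,y1:cv2.resize(i[y0:y1,x0:x1],None,fx=4,fy=4,interpolation=cv2.INTER_CUBIC)
    s=cv2.matchTemplate(up(g,x0-6,x1+6,y0-6,y1+16),up(r,x0,x1,y0,y1),cv2.TM_CCOEFF_NORMED);_,v,_,p=cv2.minMaxLoc(s)
    k=(proj("side",[.425,-.235,.08])-proj("side",[.425,-.235,.09]))/10
    print("tin px shift",p[0]/4-6,p[1]/4-6,"score",v,"-> down mm",(p[1]/4-6)/k[1])
E
python3 -c "
from ring import *
a=look('l7');togo([.425,-.234,.2210]);rise('l7')
f=lambda i,x,y,s:cv2.resize(i[y-s:y+s,x-s:x+s],(390,390),interpolation=cv2.INTER_CUBIC)
cv2.imwrite('pics/c6.png',np.hstack([f(cv2.imread('pics/l6.png')[:,:,::-1],333,175,40),f(a,333,175,40)])[:,:,::-1])"
```

```text
F [-0.089  -0.4887 -4.3619] tin [array([ 0.4227, -0.2377,  0.007 ])] grip [array([ 0.4227, -0.236 ,  0.2258])] barrel [array([ 0.4262, -0.2336,  0.1539])]
t 19.8833 pos [ 0.4251 -0.2342  0.2064] jaw yaw 11.392677704014945 down [ 0.001  -0.0024 -1.    ] F [-0.938  -0.55   -4.7943] open 0.01702823813417931 q [-0.6563 -0.2769  1.9579 -0.0013  1.4583 -0.855 ]
tool shift to target [-0.0146 -0.0001 -0.0002]
tin px shift -0.25 2.5 score 0.916682243347168 -> down mm 7.685535856958428
```

View pics/c6.png

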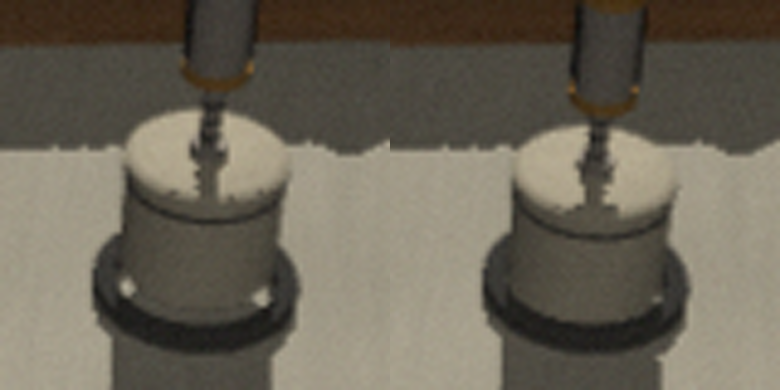

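Emit:
arm_command(plan=[[[0.0015,0,0,0,0,0,0],[0.0015,0,0,0,0,0,0],[0.0015,0,0,0,0,0,0],[0.0015,0,0,0,0,0,0],[0.0015,0,0,0,0,0,0],[0,0,0,0,0,0,0],[0,0,0,0,0,0,0]]])

```text
t: 20.47
tool_pos: [0.4252, -0.2346, 0.1985]
tool_rot: [1.059, 1.293, -1.063]
contact_force: [-0.8, -1.0, -3.5]
opening: 0.0169
```

```bash
python3 -c "
from ring import *
a=look('l8');togo([.425,-.234,.2210])
rise('l7');rise('l8');rise('l8','l7')
for f,L in (('l6',.0188),('l7',.0045),('l7',.010),('l8',0),('l8',.01)): print(f,L,lid(load(f),(.425,-.235),L))"
```

```text
F [-0.4751 -0.1781 -3.5876] tin [array([ 0.4224, -0.2372,  0.0058])] grip [array([ 0.4236, -0.2335,  0.2187])] barrel [array([ 0.4252, -0.2329,  0.15  ])]
t 20.8167 pos [ 0.4252 -0.2346  0.1986] jaw yaw 11.388817310225143 down [ 0.0014 -0.0034 -1.    ] F [-0.7436 -0.5632 -2.6386] open 0.016966475626177688 q [-0.6564 -0.271   1.9664 -0.0019  1.443  -0.8549]
tool shift to target [-0.0224 -0.0001 -0.0005]
tin px shift -0.25 2.5 score 0.916682243347168 -> down mm 7.685535856958428
tin px shift -0.25 2.5 score 0.9122436046600342 -> down mm 7.685535856958428
tin px shift 0.0 -0.25 score 0.9691869616508484 -> down mm -0.7685535856958428
l6 0.0188 [25.8364  0.4242 -0.2376]
l7 0.0045 [22.8728  0.4246 -0.2427]
l7 0.01 [22.5764  0.4247 -0.2352]
l8 0 [20.4823  0.4239 -0.2461]
l8 0.01 [19.921   0.4237 -0.2324]
```

The tin did not move between the last two lowerings, so it is caught on the ring's edge at about 12 mm. The top ring fit was probably biased toward +y by the shadow. I re-derive the centre from the shadow-free edges only.

```bash
python3 - <<'E'
from ring import *
from scipy.ndimage import gaussian_filter1d as gf
# radial edges from the shadow-free parts: outer edge on the -y half, inner edge on the +y half, at z=.012
g=cv2.imread("pics/t0.png",0).astype(np.float32)
def edge(c,th,rs):
    p=[]
    cal=C["top"];T=np.linalg.inv(np.array(cal["cam_to_world"]))
    P=np.c_[c[0]+rs*np.cos(th),c[1]+rs*np.sin(th),np.full(len(rs),.012)]@T[:3,:3].T+T[:3,3]
    s=samp(g,np.c_[cal["fx"]*P[:,0]/P[:,2]+cal["cx"],cal["fy"]*P[:,1]/P[:,2]+cal["cy"]].astype(np.float32))
    d=np.abs(np.diff(gf(s,3)));k=np.argmax(d);return rs[k]
from scipy.optimize import least_squares
c0=np.array([.4245,-.236]);pts=[]
for th in np.radians(np.arange(-180,180,4)):
    for R_,lo,hi in((.056,.050,.064),(.0438,.034,.049)):
        rs=np.arange(lo,hi,.0003);pts.append((th,R_,edge(c0,th,rs)))
pts=np.array(pts);q=c0+pts[:,2:]*np.c_[np.cos(pts[:,0]),np.sin(pts[:,0])]
s=np.sin(pts[:,0])
for name,sel in(("all",s<9),("outer -y",(pts[:,1]>.05)&(s<.2)),("inner +y",(pts[:,1]<.05)&(s>-.2)),("both",((pts[:,1]>.05)&(s<.2))|((pts[:,1]<.05)&(s>-.2)))):
    r=least_squares(lambda c:np.hypot(*(q[sel]-c[:2]).T)-pts[sel,1]-c[2],[*c0,0],loss="soft_l1",f_scale=.001)
    r2=least_squares(lambda c:np.hypot(*(q[sel]-c).T)-pts[sel,1],c0,loss="soft_l1",f_scale=.001)
    print(name,r.x,r2.x,"rms",np.sqrt(np.mean(r2.fun**2)))
E
```

```text
all [ 0.4256 -0.2351 -0.0006] [ 0.4256 -0.2352] rms 0.002568317907984461
outer -y [ 0.4255 -0.2366 -0.0008] [ 0.4255 -0.2356] rms 0.0005803228268643436
inner +y [ 0.4255 -0.2348 -0.0015] [ 0.4256 -0.2367] rms 0.0012151041534453817
both [ 0.4256 -0.2362 -0.0006] [ 0.4256 -0.2362] rms 0.0010077168192698129
```

Emit:
arm_command(plan=[[[-0.003,0,0,0,0,0,0],[-0.003,0,0,0,0,0,0],[-0.003,0,0,0,0,0,0],[-0.003,0,0,0,0,0,0],[-0.003,0,0,0,0,0,0],[-0.003,0,0,0,0,0,0],[0,-0.0004,0.002,0,-0.2,-0.1,0],[0,0,0,0,0,0,0],[0,0,0,0,0,0,0],[0,0,0,0,0,0,0]]])

```text
t: 21.65
tool_pos: [0.4254, -0.2362, 0.2184]
tool_rot: [1.057, 1.292, -1.064]
contact_force: [0.4, 0.7, -4.0]
opening: 0.0169
```

```bash
cat > lidtop.py <<'E'
from ring import *
from scipy.ndimage import gaussian_filter1d as gf
from scipy.optimize import least_squares
b=get_image("top");cv2.imwrite("pics/tt.png",b[:,:,::-1]);o=ctrl.get_obs();togo([.4256,-.2362,.2160])
g=cv2.cvtColor(b,cv2.COLOR_RGB2GRAY).astype(np.float32);z=.074+o["tool_pos"][2]-.2022;c0=o["tool_pos"][:2]
q=[];rs=np.arange(.036,.051,.0003);cal=C["top"];T=np.linalg.inv(np.array(cal["cam_to_world"]))
for th in np.radians(np.arange(-20,175,4)):
    P=np.c_[c0[0]+rs*np.cos(th),c0[1]+rs*np.sin(th),np.full(len(rs),z)]@T[:3,:3].T+T[:3,3]
    s=gf(samp(g,np.c_[cal["fx"]*P[:,0]/P[:,2]+cal["cx"],cal["fy"]*P[:,1]/P[:,2]+cal["cy"]].astype(np.float32)),3)
    d=-np.diff(s);k=np.argmax(d)
    if s[:5].mean()>120 and d[k]>1.2: q.append([th,rs[k]])
q=np.array(q);print(len(q),np.degrees(q[:,0]).round()[[0,-1]],(q[::3,1]*1e3).round(1))
Q=c0+q[:,1:]*np.c_[np.cos(q[:,0]),np.sin(q[:,0])]
print("lid centre top",least_squares(lambda c:np.hypot(*(Q-c).T)-.0435,c0,loss="soft_l1",f_scale=.001).x,"TCP",c0)
cv2.imwrite("pics/c7.png",cv2.resize(b[218:282,345:425],None,fx=9,fy=9,interpolation=cv2.INTER_CUBIC)[:,:,::-1])
E
python3 lidtop.py
```

```text
t 21.7 pos [ 0.4253 -0.2361  0.2184] jaw yaw 11.403089970022785 down [ 0.0008 -0.0061 -1.    ] F [ 1.1219  0.1209 -4.1574] open 0.016815730142558463 q [-0.6574 -0.2833  1.9431 -0.0044  1.4775 -0.856 ]
tool shift to target [0.0024 0.0002 0.0001]
42 [-20. 160.] [43.5 44.1 43.8 44.7 43.2 43.5 43.5 43.8 41.4 42.  42.3 42.  45.9 42.9]
lid centre top [ 0.426  -0.2368] TCP [ 0.4253 -0.2361]
```

View pics/c7.png

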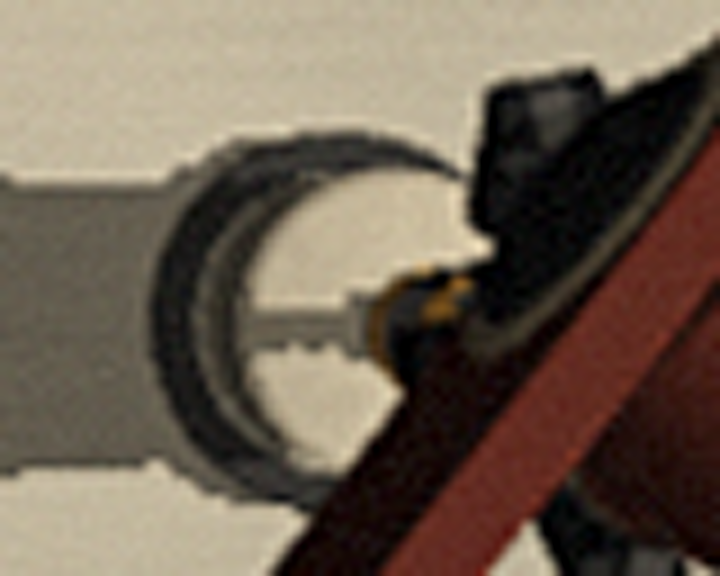

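Measured with the same camera, the tin's lid is at (.4260, -.2368) and the ring at (.4256, -.2362), so they line up. I level the slight tool tilt and lower again.

Emit:
arm_command(plan=[[[0.001,0,0,0,0.35,0.05,0],[0.0015,0,0,0,0,0,0],[0.0015,0,0,0,0,0,0],[0.0015,0,0,0,0,0,0],[0.0015,0,0,0,0,0,0],[0.0015,0,0,0,0,0,0],[0.0015,0,0,0,0,0,0],[0.0015,0,0,0,0,0,0],[0.0015,0,0,0,0,0,0],[0,0,0,0,0,0,0],[0,0,0,0,0,0,0]]])

```text
t: 22.62
tool_pos: [0.425, -0.2361, 0.2031]
tool_rot: [1.062, 1.298, -1.061]
contact_force: [0.3, 0.1, -4.0]
opening: 0.017
```

```bash
python3 -c "
from ring import *
a=look('l9');togo([.4256,-.2362,.2210])
rise('l9');rise('l9','l7')"
```

```text
F [-0.2625 -0.403  -4.0146] tin [array([ 0.4195, -0.2387,  0.0062])] grip [array([ 0.4257, -0.2383,  0.2228])] barrel [array([ 0.4239, -0.237 ,  0.1556])]
t 22.9667 pos [ 0.425  -0.2361  0.2032] jaw yaw 11.398294566309461 down [-0.0007  0.0009 -1.    ] F [ 0.0843 -0.0073 -4.2821] open 0.016996516191838753 q [-0.6605 -0.27    1.9578  0.0003  1.455  -0.8595]
tool shift to target [-0.0178  0.0006  0.0002]
tin px shift -0.25 2.75 score 0.9086591601371765 -> down mm 8.45408944265427
tin px shift 0.25 0.0 score 0.9830290675163269 -> down mm 0.0
```

```bash
python3 - <<'E'
from ring import *
from scipy.ndimage import gaussian_filter1d as gf
from scipy.optimize import least_squares
def pick(cam,f,c0,z,th,rs,sign):
    g=cv2.imread(f"pics/{f}.png",0).astype(np.float32);cal=C[cam];T=np.linalg.inv(np.array(cal["cam_to_world"]));q=[]
    for t in th:
        P=np.c_[c0[0]+rs*np.cos(t),c0[1]+rs*np.sin(t),np.full(len(rs),z)]@T[:3,:3].T+T[:3,3]
        s=gf(samp(g,np.c_[cal["fx"]*P[:,0]/P[:,2]+cal["cx"],cal["fy"]*P[:,1]/P[:,2]+cal["cy"]].astype(np.float32)),3)
        d=sign*np.diff(s);k=np.argmax(d);q.append(np.array(c0)+rs[k]*np.array([np.cos(t),np.sin(t)]))
    return np.array(q)
fit=lambda L:least_squares(lambda c:np.concatenate([np.hypot(*(q-c[:2]).T)-r for q,r in L]),L[0][0].mean(0),loss="soft_l1",f_scale=.001)
A=np.radians
for cam,f in(("side","s0"),("top","t0")):
  for c0 in((.4245,-.236),(.4235,-.233)):
    o=pick(cam,f,c0,.012,A(np.arange(-170,-9,5)),np.arange(.048,.064,.0003),1)
    i=pick(cam,f,c0,.012,A(np.arange(20,161,5)),np.arange(.036,.051,.0003),-1)*1
    i2=pick(cam,f,c0,.012,A(np.arange(20,161,5)),np.arange(.036,.051,.0003),-1)
    for n,L in(("o+i",[(o,.056),(i,.0438)]),("o",[(o,.056)]),("i",[(i,.0438)])):
        r=fit(L);print(cam,c0,n,r.x,"rms",np.sqrt(np.mean(r.fun**2)))
# lid in the top view: start, and now; same arc, same radius
for f,c0,z in(("t0",(.526,.195),.074),("tt",(.4253,-.2361),.0902)):
    q=pick("top",f,c0,z,A(np.arange(0,150,5)),np.arange(.038,.049,.0003),-1)
    print("lid",f,fit([(q,.0435)]).x,fit([(q,.0425)]).x)
a=cv2.imread("pics/l9.png");cv2.imwrite("pics/c8.png",cv2.resize(a[150:210,298:368],None,fx=10,fy=10,interpolation=cv2.INTER_CUBIC))
E
```

```text
side (0.4245, -0.236) o+i [ 0.4238 -0.2365] rms 0.0008294308714037469
side (0.4245, -0.236) o [ 0.4237 -0.236 ] rms 0.0006951779484299185
side (0.4245, -0.236) i [ 0.4239 -0.2369] rms 0.0008257578526643894
side (0.4235, -0.233) o+i [ 0.4238 -0.2364] rms 0.0007969146966756725
side (0.4235, -0.233) o [ 0.4237 -0.2361] rms 0.0007717217393263339
side (0.4235, -0.233) i [ 0.4239 -0.2368] rms 0.0007211383029605914
top (0.4245, -0.236) o+i [ 0.4255 -0.2362] rms 0.0006120167504507835
top (0.4245, -0.236) o [ 0.4254 -0.2356] rms 0.00042052435396904345
top (0.4245, -0.236) i [ 0.4255 -0.2367] rms 0.00047087401933550805
top (0.4235, -0.233) o+i [ 0.4254 -0.2362] rms 0.0006626642466489991
top (0.4235, -0.233) o [ 0.4254 -0.2356] rms 0.0005287453670208474
top (0.4235, -0.233) i [ 0.4254 -0.2368] rms 0.00041320565924560666
lid t0 [0.5234 0.1947] [0.5238 0.1961]
lid tt [ 0.4261 -0.2366] [ 0.4265 -0.2354]
```

View pics/c8.png

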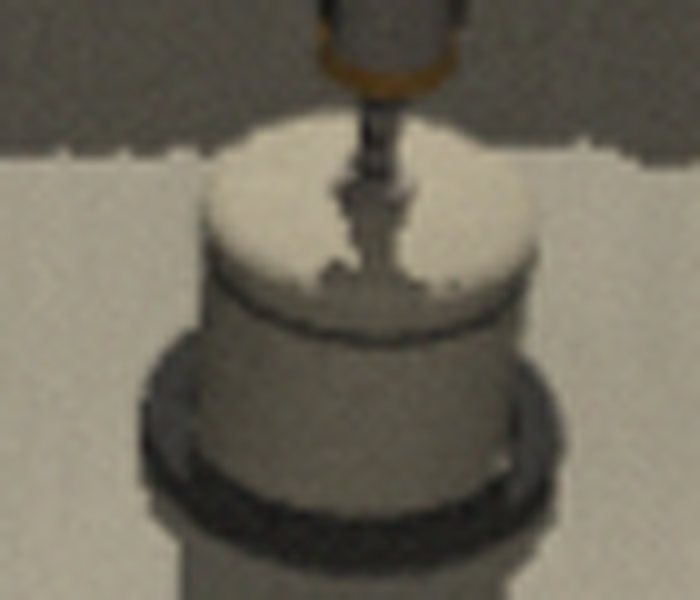

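```bash
python3 - <<'E'
from ring import *
cx,cy=.4238,-.2364
for n,P in(("inner front top",[cx,cy+.0438,.012]),("outer front top",[cx,cy+.056,.012]),("outer front bottom",[cx,cy+.056,0]),("outer back top",[cx,cy-.056,.012]),("tin front bot z=0",[cx,cy+.042,0]),("tin front bot z=10",[cx,cy+.042,.010]),("lid front z83",[cx,cy+.0435,.083])): print(n,proj("side",P))
for f in("s0","l6","l7","l8","l9"):
    g=cv2.imread(f"pics/{f}.png",0)
    for c in(322,333,344): print(f,c,g[178:212,c-1:c+2].mean(1).round().astype(int))
# silhouette sides, horizontal profiles
for f in("l6","l9"):
    g=cv2.imread(f"pics/{f}.png",0)
    for r in(185,190,194): print(f,r,g[r,308:358])
E
```

```text
inner front top [331.5766 201.1974]
outer front top [331.2601 204.1115]
outer front bottom [330.8776 207.7498]
outer back top [333.9908 178.9642]
tin front bot z=0 [331.2414 204.3983]
tin front bot z=10 [331.5589 201.379 ]
lid front z83 [333.9446 178.6803]
s0 322 [162 153 108  64  60  43  34  40  57  74  91 134 164 166 164 167 168 167
 168 161 126  75  61  48  37  35  45  67  83  84 105 164 167 169]
s0 333 [151 102  59  53  34  38  44  75  75 103 162 164 163 160 165 165 167 167
 165 166 165 165 160 125  62  55  41  38  39  54  78  82 105 165]
s0 344 [162 161 160 142  78  61  49  36  36  39  55  70  82 115 154 160 161 161
 161 161 156 125  73  58  55  38  37  47  69  80  92 134 166 164]
l6 322 [67 67 68 68 69 70 70 69 70 70 71 71 69 72 73 71 71 71 74 72 55 35 31 29
 32 34 38 60 75 74 76 76 75 73]
l6 333 [78 69 43 77 82 81 82 80 84 80 80 81 81 83 81 81 81 82 80 78 70 72 69 53
 32 31 33 31 33 50 76 75 72 73]
l6 344 [ 64  49  68  77  77  74  76  75  75  75  71  73  74  73  72  74  78  98
 106  79  70  53  33  30  30  33  30  42  63  72  74  72  71  73]
l7 322 [62 51 50 63 68 67 69 68 70 
[... 1640 characters left out ...]
7  73  74
  75  84 109 119  66  54  54  56  53  60  95 148 147 149]
l9 185 [153 152 153 153 153 137  82  57  59  58  60  63  61  69  68  67  70  74
  78  79  80  76  76  81  81  84  77  83  80  79  79  86  77  78  80  76
  77  74  75  71  66  72 110 145 149 151 151 147 151 149]
l9 190 [156 154 153 132  59  61  58  56  52  46  60  65  65  66  71  72  75  74
  77  78  79  80  83  85  83  79  81  82  84  83  79  82  79  81  78  79
  73  73  70  67  60  45  56  54  56  95 145 149 150 147]
l9 194 [157 157 153 132  37  42  57  56  53  47  60  59  65  70  68  73  75  73
  79  77  80  77  78  79  81  81  80  83  81  82  82  82  80  78  76  74
  75  70  68  62  59  50  56  56  57  57 101 148 149 147]
```

```bash
cat >> ring.py <<'E'
from scipy.ndimage import gaussian_filter1d as gf
def lidrow(f,y):
    """height of the tin from the dark line under the lid rim, averaged over columns; y = TCP y"""
    g=cv2.imread(f"pics/{f}.png",0).astype(float);R_=[]
    for c in(326,329,336,339):
        s=gf(cv2.resize(g[174:196,c-1:c+2].mean(1)[:,None],(1,220),interpolation=cv2.INTER_CUBIC)[:,0],3)
        k=np.arange(220);w_=np.clip(72-s,0,None)**2;m=np.argmin(s);w_[abs(k-m)>15]=0;R_.append(174+(k*w_).sum()/w_.sum()/10)
    k=.1*(proj("side",[.425,-.235,.08])-proj("side",[.425,-.235,.09]))[1];ky=.1*(proj("side",[.425,-.225,.08])-proj("side",[.425,-.235,.08]))[1]
    return np.mean(R_),k,ky
def height(f,y):
    r0,k,ky=lidrow("l6",-.2353);r,_,_=lidrow(f,y)
    print(f,"tin height mm",round(18.7-((r-r0)-ky*(y+.2353)*1e3)/k,2))
E
python3 -c "
from ring import *
for f,y in(('l7',-.2342),('l8',-.2346),('l9',-.2361)): height(f,y)"
```

```text
l7 tin height mm 9.1
l8 tin height mm 8.44
l9 tin height mm 6.98
```

Emit:
arm_command(plan=[[[-0.0015,0,0,0,0,0,0],[-0.001,0,0,0,0,0,0],[0,0,0,0,0,0,0],[0,-0.0002,0.0008,0,0,0,0],[0,-0.0002,0.0008,0,0,0,0],[0,0,0,0,0,0,0],[0,0,0,0,0,0,0],[0,0,0,0,0,0,0]]])

```text
t: 23.63
tool_pos: [0.4249, -0.2377, 0.2057]
tool_rot: [1.062, 1.299, -1.061]
contact_force: [0.8, 0.1, -4.4]
opening: 0.017
```

```bash
python3 -c "
from ring import *
look('m1');togo([.4256,-.2362,.2056]);height('m1',ctrl.get_obs()['tool_pos'][1])"
```

```text
F [ 0.0483  0.005  -4.8256] tin [array([ 0.4217, -0.241 ,  0.0047])] grip [array([ 0.4249, -0.2389,  0.2243])] barrel [array([ 0.424 , -0.2377,  0.1572])]
t 23.9833 pos [ 0.4249 -0.2377  0.2058] jaw yaw 11.404428092581247 down [-0.0007  0.0017 -1.    ] F [ 0.2913 -0.4847 -4.1288] open 0.017013226763408135 q [-0.6635 -0.2699  1.9533  0.0009  1.4598 -0.8626]
tool shift to target [ 0.0003  0.0009 -0.0013]
m1 tin height mm 3.74
```

The tin is now inside the ring and hanging freely at 3.7 mm, which matches TCP z minus 0.2022. I lower to the table.

Emit:
arm_command(plan=[[[0.001,0,0,0,0,0,0],[0.001,0,0,0,0,0,0],[0.001,0,0,0,0,0,0],[0.001,0,0,0,0,0,0],[0.001,0,0,0,0,0,0],[0.001,0,0,0,0,0,0],[0.001,0,0,0,0,0,0],[0.001,0,0,0,0,0,0],[0,0,0,0,0,0,0],[0,0,0,0,0,0,0]]])

```text
t: 24.82
tool_pos: [0.425, -0.2377, 0.197]
tool_rot: [1.062, 1.298, -1.061]
contact_force: [-0.3, -0.5, -4.5]
opening: 0.0168
```

```bash
python3 -c "
from ring import *
look('m2');togo([.4249,-.2377,.1624]);height('m2',ctrl.get_obs()['tool_pos'][1])"
```

```text
F [-0.0393 -0.0817 -4.4286] tin [array([ 0.423 , -0.2392, -0.0031])] grip [array([ 0.4235, -0.2373,  0.2139])] barrel [array([ 0.4266, -0.2371,  0.1446])]
t 25.1667 pos [ 0.425  -0.2377  0.197 ] jaw yaw 11.408431672907055 down [-0.0005  0.0015 -1.    ] F [-0.0888 -0.1613 -4.4356] open 0.01740887706503389 q [-0.6634 -0.2633  1.9628  0.0009  1.4435 -0.8626]
tool shift to target [ 0.0346 -0.0001  0.0001]
m2 tin height mm -0.94
```

Height reads -0.9 mm, so the tin is on the table. Now I slacken the spring.

Emit:
arm_command(plan=[[[0.002,0,0,0,0,0,0],[0.003,0,0,0,0,0,0],[0.003,0,0,0,0,0,0],[0.003,0,0,0,0,0,0],[0.003,0,0,0,0,0,0],[0.003,0,0,0,0,0,0],[0.003,0,0,0,0,0,0],[0.003,0,0,0,0,0,0],[0.003,0,0,0,0,0,0],[0.002,0,0,0,0,0,0],[0.001,0,0,0,0,0,0],[0,0,0,0,0,0,0],[0,0,0,0,0,0,0]]])

```text
t: 26.25
tool_pos: [0.4254, -0.2379, 0.1663]
tool_rot: [1.062, 1.297, -1.061]
contact_force: [-0.4, 0.5, -2.4]
opening: 0.0173
```

```bash
python3 -c "
from ring import *
look('m3');togo([.4249,-.2377,.1620]);height('m3',ctrl.get_obs()['tool_pos'][1])"
```

```text
F [-0.2238  0.4168 -2.0898] tin [array([ 0.4236, -0.2417, -0.0014])] grip [array([ 0.4237, -0.237 ,  0.1843])] barrel []
t 26.6 pos [ 0.4254 -0.2378  0.1663] jaw yaw 11.407892975120378 down [ 0.0003  0.0009 -1.    ] F [-0.2166 -0.1919 -2.4281] open 0.017133627099199827 q [-0.6632 -0.2368  1.9934  0.0009  1.3852 -0.8625]
tool shift to target [ 0.0043 -0.0004 -0.0002]
m3 tin height mm -0.98
```

Emit:
arm_command(plan=[[[0.001,0,0,0,0,0,0],[0.001,0,0,0,0,0,0],[0.001,0,0,0,0,0,0],[0.001,0,0,0,0,0,0],[0,0,0,0,0,0,0],[0,0,0,0,0,0,0],[0,0,0,0,0,0,0]]])

```text
t: 27.18
tool_pos: [0.4254, -0.2378, 0.162]
tool_rot: [1.062, 1.297, -1.061]
contact_force: [-0.4, 0.3, -0.3]
opening: 0.0169
```

```bash
python3 -c "
from ring import *
look('m4');togo([.4249,-.2377,.1614]);height('m4',ctrl.get_obs()['tool_pos'][1])"
```

```text
F [-1.0369  0.4771 -1.6672] tin [array([ 0.4229, -0.2399, -0.0019])] grip [array([ 0.4245, -0.2394,  0.1817])] barrel [array([ 0.4275, -0.2392,  0.1129])]
t 27.5333 pos [ 0.4254 -0.2378  0.162 ] jaw yaw 11.409486661637477 down [ 0.0004  0.0009 -1.    ] F [-0.0687  0.891  -2.0325] open 0.016908124565108908 q [-0.6632 -0.2328  1.9974  0.0009  1.3772 -0.8625]
tool shift to target [ 0.0006 -0.0004 -0.0002]
m4 tin height mm -1.02
```

Force is 1.67 N against an expected 1.63 N at slack, so the spring is slack to within about 0.6 mm. I release and retreat straight up.

Emit:
arm_command(plan=[[[0,0,0,0,0,0,0.02],[0,0,0,0,0,0,0.025],[0,0,0,0,0,0,0.035],[0,0,0,0,0,0,0.06],[0,0,0,0,0,0,0.0854],[0,0,0,0,0,0,0.0854],[0,0,0,0,0,0,0.0854],[0,0,0,0,0,0,0.0854],[0,0,0,0,0,0,0.0854],[-0.005,0,0,0,0,0,0.0854],[-0.01,0,0,0,0,0,0.0854],[-0.015,0,0,0,0,0,0.0854],[-0.02,0,0,0,0,0,0.0854],[-0.02,0,0,0,0,0,0.0854],[-0.02,0,0,0,0,0,0.0854],[-0.02,0,0,0,0,0,0.0854],[-0.01,0,0,0,0,0,0.0854],[0,0,0,0,0,0,0.0854],[0,0,0,0,0,0,0.0854]]])

```text
t: 29.12
tool_pos: [0.4265, -0.2388, 0.296]
tool_rot: [1.061, 1.286, -1.058]
contact_force: [0.0, -0.4, -0.4]
opening: 0.0854
```

```bash
python3 -c "
from ring import *
a=look('m5');togo([.4249,-.2377,.1614]);height('m5',-.2378);print('lid side',lid(load('m5'),(.425,-.237),0))
for n in('tube_a','jar','mug'): print(n,[(round(d['conf'],2),w('side',d['at'])) for d in mark_of('side',n)][:2])
print('grip',[w('side',d['at']) for d in mark_of('side','scale_grip')])
cv2.imwrite('pics/c9.png',cv2.resize(a[60:420,150:420],None,fx=1.6,fy=1.6)[:,:,::-1])"
```

```text
F [-0.0414  0.0951 -0.4718] tin [array([ 0.4251, -0.2376, -0.0008])] grip [array([ 0.4251, -0.2367,  0.18  ])] barrel [array([ 0.4253, -0.2396,  0.1106])]
t 29.4667 pos [ 0.4259 -0.2384  0.294 ] jaw yaw 11.407543449573987 down [ 0.0061 -0.0029 -1.    ] F [-0.0619  0.3372  0.2978] open 0.08558941701313438 q [-0.6636 -0.317   1.8453  0.0014  1.6067 -0.8627]
tool shift to target [ 0.1326 -0.0016 -0.0014]
m5 tin height mm -1.02
lid side [19.0996  0.4239 -0.2367]
tube_a [(0.94, array([0.454 , 0.3161, 0.0014])), (0.85, array([ 0.6226, -0.2893,  0.003 ]))]
jar [(0.63, array([ 0.6956,  0.0643, -0.0001]))]
mug [(0.76, array([ 0.6741,  0.2214, -0.0001]))]
grip [array([0.3631, 0.0473, 0.123 ]), array([ 0.4251, -0.2367,  0.18  ]), array([0.5786, 0.3326, 0.1336])]
```

View pics/c9.png

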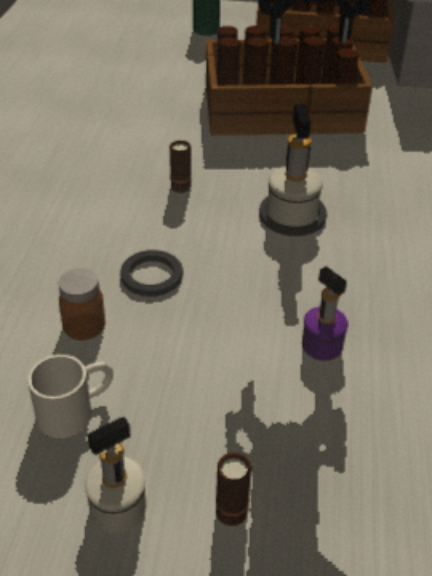

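The final picture shows the tin standing in the wide ring at px (293,200), the scale slack and the gripper clear. The mug, jar and tubes are in place.

```bash
python3 -c "
from station import *
print(finish_job())"
```

```text
the job is handed in; nothing more can be done
None
```

The tin was weighed and now stands flat inside the wider ring. The job was handed in at about 29.5 s of the 72 s allowed; no verdict was reported.

**Weighing:** the tin hung still for over 2 s at about 8 mm. Lift-off came at roughly 41 mm of stretch, which makes the tin about 390 g. I then carried it at about 19 mm and never saw it above about 20 mm.

**Placing:** the first two attempts to lower it caught on the ring's rim under light spring load. My first ring estimate was off toward +y because of the ring's shadow. After lifting clear and correcting, then a further 1.5 mm shift toward -y, it dropped in freely. I lowered it to the table and released it with the spring within about 0.6 mm of slack.

**Last checks:**
- **Tin position:** the side camera puts the tin at (0.424, -0.237) by the lid fit and (0.425, -0.238) by the network. It puts the ring at (0.424, -0.236).
- **Scale:** the grip reads 0.180 m high, which is slack.
- **Bystanders:** all are within a few millimetres of where they started, which is within measuring error.
- **Robot:** the gripper is open and clear of everything.

**Disagreements:**
- **Ring x:** the two cameras differ by about 1.7 mm.
- **Tin height:** my image estimate settled at -1.0 mm instead of 0, which I take to be its error.

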